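# Fit the cutter head into the desk pencil sharpener and hold it down

## Robot

A 7-joint arm with a two-finger parallel gripper is mounted at the origin on the work surface. World frame = base frame: x ahead of the robot, y to its left, z up, the work surface at z = 0. Lengths are in m, angles in rad, forces in N, time in s.
With the tool pointing down it reaches from about 0.425 to 0.95 m from the base axis. Payload 4.7 kg.
Tool frame: the origin (TCP) lies on the centre line of the jaws, within the pads' length; the fingertips stand robot.nose_length ahead of it and the grasp point (between the pads) lies 8 mm behind it (robot.nose_length is the distance from the TCP to the fingertips, in m); z points along the fingers, x is the direction in which the jaws open and shut, and the axes are right-handed (so a half turn about z gives the same grasp; the last joint's range is limited). The gripper opens to 85 mm and grips with 20 to 120 N. Pads are 22 mm wide; open, the fingers measure 114 mm over their backs; the gripper's body (76 mm by 85 mm) begins 54 mm behind the grasp point. The pads swing forward as they close: fully open they stand 13 mm farther back than shut.
Start: joints at [-0.029, 0.469, -0.049, 1.532, 0.024, 1.141, -0.082], TCP at [0.675, 0, 0.242] pointing down, gripper open.
Joint ranges: [-2.59, 2.59], [-0.33, 1.99], [-1.39, 1.29], [0.1, 2.45], [-1.04, 4.18], [0.21, 1.99], [-2.66, 2.66]. Speed limits (rad/s): [2.57, 2.57, 3.14, 3.14, 3.14, 3.14, 3.14].

## Interface

Orientations are given as [roll, pitch, yaw] about the fixed x, y, z axes, in that order (R = Rz(yaw) Ry(pitch) Rx(roll)).
In Python, from plant import robot gives the robot as it stands. Calls block until the motion is done:
- robot.goto(position, orientation): joint-space move of the TCP to a pose.
- robot.move_straight(position, vel=0.15, attitude=None, contact_N=None): straight line of the TCP; attitude=None keeps the orientation; vel is the mean speed in m/s. With contact_N (N) it stops when the force on the tool has changed by that much, and returns True; else False.
- robot.move_joints(angles): joint-space move.
- robot.grip(opening, strength=None): opening from 0.0 (shut) to 1.0 (fully open); strength is the grip in N (None keeps the last); returns when the fingers have stopped.
- robot.sleep(seconds).
- robot.inverse_kinematics(position, orientation): joint angles nearest the present ones, or None.
- robot.sense(): the state.
- robot.grab_frame(name): name is "scene" or "side" or "wrist"; returns a dict with "image" (400x640x3 uint8, red, green, blue), "range_z" (400x640 float32, m along the optical axis (not along the pixel's ray), 0 where there is no reading), "fx", "fy", "cx", "cy" (pixels), "R" (3x3) and "t" (3): a world point X has camera coordinates R X + t. Camera axes: x right, y down, z forward; pixel columns grow to the right and rows downward; lengths in m; the calibration is good to about 2 mm. A picture is of the moment at which its call begins.
A pose or a line that the arm cannot do raises robot.IKError and nothing moves.
- robot.close_job(): hands the job in, once; it reports no verdict.
The state is a dict: "t": time; "joint_pos": joint angles; "joint_velocities": joint speeds; "effort": joint torques, N m; "tcp_pos": TCP position; "tcp_rot": TCP orientation; "wrist_force": force on the tool from outside, world axes, zero at the start; "torque": the same for the moment, N m; "opening": opening from 0.0 (shut) to 1.0 (fully open).
Only numpy, scipy, OpenCV 4.12 (cv2) and the standard library are available. Lean on these libraries where they do the work, as an engineer would, in place of code of your own. Each camera call takes 0.05 s, during which the arm holds its last target.

## Task

Take the black cap off the collar on top of the desk pencil sharpener and set it down, upright and wholly on the square cork mat. Then take the head with the flat-sided grip from the wooden rack, turn it until its four splines mesh with the slots of the sharpener's socket, slide it fully home and keep it pressed down against the ejector spring: finish while still holding it there, so that the lock can be closed. Leave the round-knobbed head in the rack and the other things on the counter where they are.

Things in the scene. Friction and masses are not known exactly. Their poses are not given: they have to be found in the camera images.
- sharpener: Fixed grey desk pencil sharpener, a box 140 (x) x 110 (y) x 90 mm high; origin at the centre of its underside. In the middle of its top an upright aluminium collar (outer diameter 48, inner 40) rises 10 mm further, its rim 100 mm above the counter; the cap covers it at the start.
- socket (a point): Centre of the collar's mouth, level with its rim (100 mm above the counter). Inside the collar, its top 1 mm below the rim, is a steel hub with a cross of four slots, each 10 mm wide, running from the centre to the collar; the point's x and y point along the slots, at any angle to the housing. Friction holds the hub (0.25 N m); it turns only when twisted firmly.
- ejector (a joint): Travel (m) of the black spring-loaded ejector at the bottom of the socket, 0 at rest with its face 16 mm below the collar's rim, growing as it is pressed down; it stands at about 0.018 when the head is home. It pushes back with 4 N at 0 and about 8.5 N at 0.018, and lifts the head out again if it is let go.
- cap_grip (a point): Centre of the upright fin on the black plastic cap, at half the fin's height (29 mm above the cap's lower rim); fin 38 mm long (x) x 16 mm thick (y), from 12 to 46 mm above the lower rim. The cap is a round upturned cup, diameter 60 mm, 12 mm high below the fin, 60 g, with an 8 mm deep skirt (inner diameter 53) round the collar: lift it straight up at least 10 mm.
- cap_foot (a point): Centre of the cap's lower rim (29 mm below cap_grip); z axis up when the cap is upright.
- mat: Fixed square cork mat 110 x 110 x 4 mm, where the cap goes; origin at the centre of its underside, x and y along its sides.
- rack: Fixed light wooden block 75 (x) x 170 (y) x 46 mm high with two round wells (diameter 37, 40 deep) at y = -43 and +43 mm; origin at the centre of its underside. One well holds the head with the flat-sided grip, the other the round-knobbed head; which is which changes.
- cutter_grip (a point): Head to fit: centre of its flat-sided grey grip (42 mm along x, 24 thick along y, 36 high), 24 mm above the underside of its flange. Steel flange (diameter 48, 6 thick) rests on the rack; below it a stem with four splines in a cross along the point's x and y (28 mm across, 7 wide, 26 long), then a round tapered pilot, diameter 7, reaching 8 mm below the splines. About 0.16 kg.
- cutter_flange (a point): Centre of the underside of the flange of the head to fit (24 mm below cutter_grip), same axes. It meets point socket when home: flange lying on the collar's rim, 34 mm of stem inside.
- round_head_top (a point): Top centre of the other head, with a round grey knob (diameter 30, 30 high) on a like flange and a smooth round stem: it stays in its well.
- cutter: The whole head to fit; origin at the tip of its pilot, 58 mm below cutter_grip.
- cap: The whole cap; origin at the centre of its lower rim.
- pencil_cup: Dark steel cup with pencils, diameter 76, 95 high (pencils to 180); origin at the underside. Not to be moved.
- glue_stick: White upright glue stick, diameter 28, 95 high; origin at the underside. Not to be moved.
- eraser: White eraser 55 x 22 x 13 mm; origin at the underside. Not to be moved.
- stapler: Black stapler 135 (x) x 34 x 62 mm high; origin at the underside. Not to be moved.
- tape_dispenser: Black tape dispenser 130 (x) x 50 x 80 mm high; origin at the underside. Not to be moved.
- pencil_tray: Cardboard tray of pencils 180 (x) x 50 x 21 mm high; origin at the underside. Not to be moved.
Things that resemble listed ones, but are neither listed nor needed, are in the scene too. Leave any blue or red look-alike of the cutter alone.

How it is judged:
By the outcome, as a careful person would: the job done as asked, in the order asked, and still so for the second after the job is handed in, while the arm keeps its last pose, push and grip.
It also fails if it takes over 64 s, if anything falls off the work surface, if the arm or the gripper's body presses on something with over 40 N, if the wrist force passes 120 N, or if a joint passes its speed limit or range.

## Working session

There is one attempt and no reset: what is moved stays moved. The work goes in short steps, each a Python script; the robot and the scene stay as the last script left them, time stands still between calls to the robot, and variables do not carry over. Pictures are saved under pics/ and viewed, and the job is handed in when it is done.

```bash
ls; mkdir -p pics; python3 - <<'E'
from plant import robot
import cv2,numpy as np,pickle
print(robot.nose_length, robot.sense())
for n in ["scene","side","wrist"]:
    f=robot.grab_frame(n); pickle.dump(f,open(f"f0_{n}.pkl","wb"))
    cv2.imwrite(f"pics/0_{n}.png",f["image"][:,:,::-1])
    print(n,f["fx"],f["cx"],f["cy"],np.round(-f["R"].T@f["t"],3),np.round(f["R"],2).tolist(),(f["range_z"]>0).mean())
E
```

```text
pics
0.011 {'t': 0.0, 'joint_pos': array([-0.02891193,  0.46945517, -0.04862164,  1.53367786,  0.02408259,
        1.1409649 , -0.08234665]), 'joint_velocities': array([ 0.00096183,  0.00028915, -0.0002953 , -0.00157895,  0.00059012,
        0.00039221,  0.00107168]), 'effort': array([ 1.18357209e-03, -5.10321057e+01, -4.63755790e-02, -2.37716943e+01,
        1.05899444e-02,  7.35067850e-03,  1.56414734e-05]), 'tcp_pos': array([6.74453139e-01, 4.13172333e-05, 2.41259005e-01]), 'tcp_rot': array([3.14155185e+00, 1.92008891e-03, 1.30638043e-05]), 'wrist_force': array([ 0.67406075, -0.40293523, -0.10010346]), 'torque': array([-0.01821821,  0.031281  , -0.04377941]), 'opening': 1.0025295078919443}
scene 413.8099604763542 310.96575128520357 197.7865880055018 [1.197 0.073 0.948] [[-0.19, 0.98, 0.02], [0.78, 0.16, -0.61], [-0.6, -0.1, -0.8]] 0.9960859375
side 430.4477498704817 318.4332819837354 199.751881963505 [-0.134  0.652  0.693] [[-0.72, -0.7, -0.02], [-0.34, 0.38, -0.86], [0.61, -0.61, -0.51]] 0.996015625
wrist 340.6220197598384 325.6254105051534 195.25975728875227 [0.675 0.082 0.374] [[1.0, -0.0, -0.0], [0.0, -0.95, 0.32], [-0.0, -0.32, -0.95]] 0.99605859375
```

View pics/0_scene.png

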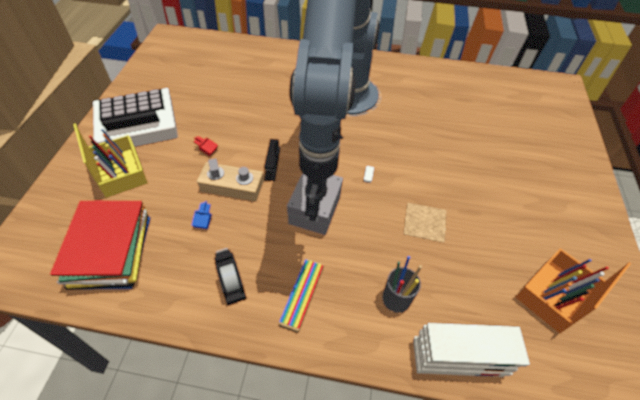

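View pics/0_side.png

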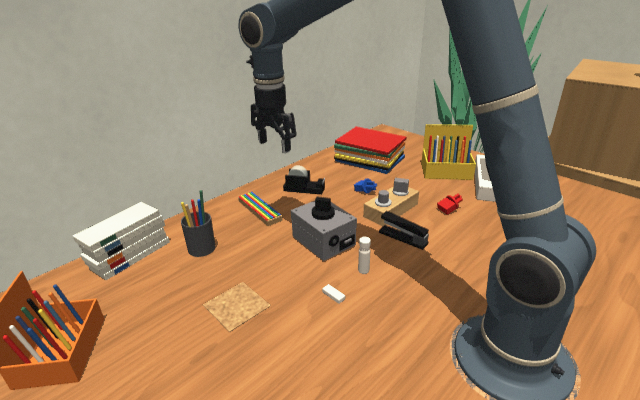

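View pics/0_wrist.png

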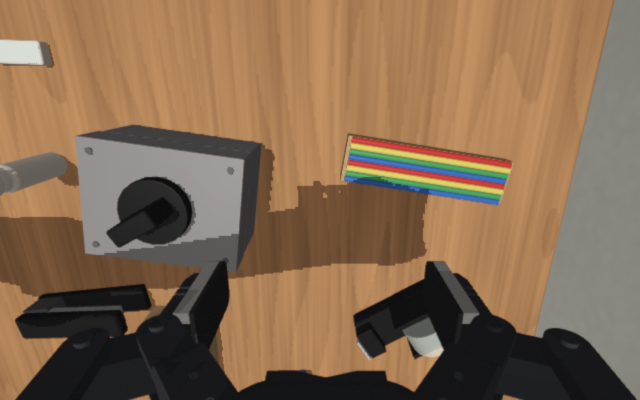

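The scene view shows the sharpener at about (315,205), the rack at (230,178) with the heads at (213,170) and (244,175), and the mat at (427,222). The glue stick is beside the sharpener in the side view at (364,255). Blue and red look-alikes are at scene (202,215) and (206,146). In the wrist view the cap is at (155,212), with its fin diagonal.

```bash
cat > h.py <<'E'
import numpy as np,cv2,pickle
from plant import robot
def grab(n,tag):
    f=robot.grab_frame(n); pickle.dump(f,open(f"f_{tag}.pkl","wb")); cv2.imwrite(f"pics/{tag}.png",f["image"][:,:,::-1]); return f
def load(tag): return pickle.load(open(f"f_{tag}.pkl","rb"))
def pts(f):
    v,u=np.mgrid[0:400,0:640]; z=f["range_z"]
    c=np.stack([(u-f["cx"])/f["fx"]*z,(v-f["cy"])/f["fy"]*z,z],-1)
    P=(c-f["t"])@f["R"]; P[z<=0]=np.nan
    return P
def ray(f,uv,h):
    uv=np.atleast_2d(np.asarray(uv,float))
    d=np.stack([(uv[:,0]-f["cx"])/f["fx"],(uv[:,1]-f["cy"])/f["fy"],np.ones(len(uv))],-1)@f["R"]
    C=-f["R"].T@f["t"]
    return (C+d*((h-C[2])/d[:,2])[:,None])
def rect(P2):
    r=cv2.minAreaRect((P2*1000).astype(np.float32)); return r
E
cp f0_scene.pkl f_s0.pkl; cp f0_side.pkl f_d0.pkl; cp f0_wrist.pkl f_w0.pkl
python3 - <<'E'
from h import *
for t,ps in [("s0",dict(mat=(427,222),rackL=(205,180),h1=(213,163),h2=(244,173),eraser=(369,174),stapler=(272,160),cup=(402,290),tape=(230,278),blue=(202,215),red=(206,146))),
  ("d0",dict(mat=(237,304),hA=(401,185),hB=(383,197),glue=(365,240),cap=(322,204),stap=(405,230),rackfront=(385,210))),("w0",dict(cap=(155,212),fin=(140,222),sharptop=(210,160)))]:
    f=load(t);P=pts(f)
    for k,(u,v) in ps.items(): print(t,k,np.round(P[v,u],3))
# cap / fin from wrist
f=load("w0");P=pts(f);Z=P[...,2]
roi=np.zeros((400,640),bool);roi[170:260,90:205]=1
m=roi&(Z>.135)&(Z<.16); r=rect(P[m][:,:2]);print("fin",m.sum(),r,np.nanmedian(P[m],0))
im=f["image"].astype(int)
m=roi&(Z>.095)&(Z<.115);print("disc",m.sum(),cv2.minEnclosingCircle((P[m][:,:2]*1000).astype(np.float32)),np.nanmedian(Z[m]))
E
```

```text
s0 mat [0.505 0.286 0.004]
s0 rackL [ 0.516 -0.343  0.047]
s0 h1 [ 0.484 -0.323  0.088]
s0 h2 [ 0.498 -0.231  0.083]
s0 eraser [0.371 0.11  0.013]
s0 stapler [ 0.415 -0.174  0.059]
s0 cup [0.725 0.228 0.009]
s0 tape [ 0.805 -0.175  0.076]
s0 blue [ 0.625 -0.315  0.036]
s0 red [ 0.372 -0.395  0.028]
d0 mat [0.504 0.278 0.004]
d0 hA [ 0.48  -0.313  0.077]
d0 hB [ 0.48  -0.225  0.074]
d0 glue [ 0.368 -0.003  0.097]
d0 cap [ 0.522 -0.019  0.126]
d0 stap [ 0.368 -0.176  0.037]
d0 rackfront [ 0.458 -0.208  0.047]
w0 cap [ 0.543 -0.014  0.128]
w0 fin [ 0.536 -0.018  0.139]
w0 sharptop [0.577 0.018 0.09 ]
fin 994 ((527.6133422851562, -24.561643600463867), (39.018741607666016, 16.079437255859375), 28.80901336669922) [ 0.52868617 -0.02345719  0.13839333]
disc 2943 ((527.7240600585938, -24.57657241821289), 30.175565719604492) 0.10446144570000496
```

```bash
python3 - <<'E'
from h import *
a=cv2.imread("pics/0_scene.png")[135:235,180:300];b=cv2.imread("pics/0_side.png")[160:240,340:470]
cv2.imwrite("pics/crop1.png",np.vstack([cv2.resize(a,(480,290),interpolation=2),cv2.resize(b,(480,300),interpolation=2)]))
for t,roi in (("s0",(190,250,395,455)),("d0",(275,335,195,280))):
    f=load(t);P=pts(f);v0,v1,u0,u1=roi
    hsv=cv2.cvtColor(f["image"],cv2.COLOR_RGB2HSV)
    m=np.zeros((400,640),np.uint8)
    sub=P[v0:v1,u0:u1,2]; m[v0:v1,u0:u1]=(abs(sub-0.004)<0.0015)
    m=cv2.morphologyEx(m,cv2.MORPH_OPEN,np.ones((3,3)))
    c=max(cv2.findContours(m,0,1)[0],key=cv2.contourArea)[:,0]
    Q=ray(f,c,0.004); print(t,rect(Q[:,:2]))
    # rack top
for t,roi in (("s0",(150,205,190,270)),("d0",(170,225,355,425))):
    f=load(t);P=pts(f);v0,v1,u0,u1=roi
    S=P[v0:v1,u0:u1].reshape(-1,3)
    for nm,lo,hi in (("racktop",.043,.049),("heads",.06,.1)):
        s=S[(S[:,2]>lo)&(S[:,2]<hi)]
        if nm=="racktop": print(t,nm,len(s),rect(s[:,:2]))
        else:
            for side in (0,1):
                q=s[(s[:,1]<-.275) if side==0 else (s[:,1]>=-.275)]; print(t,nm,side,len(q),rect(q[:,:2]) if len(q)>3 else "",q[:,2].max() if len(q) else "")
E
```

```text
Traceback (most recent call last):
ValueError: max() iterable argument is empty
```

View pics/crop1.png

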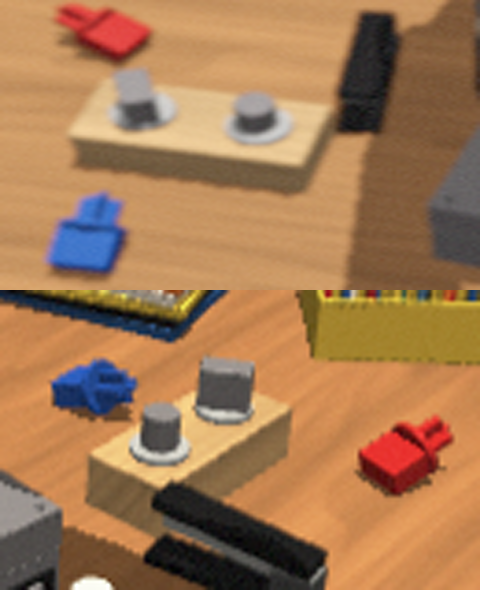

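Candidates for the cutter head in the scene image are:
- the grey flat-sided head at (213,168)
- the round knob at (244,175)
- the blue look-alike at (202,215)
- the red look-alike at (206,146)

The crop shows that the flat-sided grey one, at the rack's far (−y) end, is the one to fit. I'll now measure the mat.

```bash
python3 - <<'E'
from h import *
for t,roi,c0 in (("s0",(195,250,395,460),(427,222)),("d0",(275,338,195,280),(237,304))):
    f=load(t);v0,v1,u0,u1=roi
    lab=cv2.cvtColor(f["image"],cv2.COLOR_RGB2LAB).astype(int)
    print(lab[c0[1]-3:c0[1]+4,c0[0]-3:c0[0]+4].reshape(-1,3).mean(0),lab[v0:v0+5,u0:u0+5].reshape(-1,3).mean(0))
    a=cv2.GaussianBlur(lab[v0:v1,u0:u1,1].astype(np.uint8),(3,3),0)
    th,_=cv2.threshold(a,0,255,cv2.THRESH_OTSU)
    m=((a<=th)*255).astype(np.uint8);m=cv2.morphologyEx(cv2.morphologyEx(m,cv2.MORPH_CLOSE,np.ones((5,5))),cv2.MORPH_OPEN,np.ones((5,5)))
    c=max(cv2.findContours(m,0,1)[0],key=cv2.contourArea)[:,0]+[u0,v0]
    print(t,th,rect(ray(f,c,0.004)[:,:2]))
P=pts(load("w0"));S=P[120:290,70:275].reshape(-1,3);s=S[abs(S[:,2]-.09)<.002];print("sharp",rect(s[:,:2]))
P=pts(load("s0"));S=P[150:205,190:270].reshape(-1,3)
for lo,hi in((.043,.048),(.075,.1)):
  s=S[(S[:,2]>lo)&(S[:,2]<hi)&(S[:,1]<-.18)];print(rect(s[:,:2]))
  if lo>.05:
    for q in (s[s[:,1]<-.275],s[s[:,1]>-.275]): print(len(q),rect(q[:,:2]),q[:,2].max())
E
```

```text
[191.3877551  134.40816327 157.57142857] [162.76 140.8  161.24]
s0 137.0 ((504.300048828125, 280.1746520996094), (110.74958801269531, 112.57305908203125), 87.11066436767578)
[188.32653061 139.75510204 166.40816327] [164.36 149.12 168.84]
d0 144.0 ((503.9954833984375, 280.5169372558594), (110.38050079345703, 114.7681655883789), 86.74209594726562)
sharp ((527.50048828125, -25.6402587890625), (111.29417419433594, 141.88540649414062), 81.6916275024414)
((522.1094360351562, -281.1131591796875), (146.43760681152344, 170.6381378173828), 0.17205162346363068)
((493.4142761230469, -281.8521423339844), (116.53170776367188, 46.49458694458008), 83.5492935180664)
124 ((489.0716247558594, -322.7466735839844), (46.314369201660156, 23.761911392211914), 28.618453979492188) 0.09352235488931651
86 ((490.984619140625, -236.0774383544922), (29.78082275390625, 27.029157638549805), 9.831807136535645) 0.08752412429212883
```

Both views put the mat centre at (0.504, 0.280), with sides of about 110 mm. The fin and disc centres agree at (0.528, −0.025). Taking the cap now.

```bash
python3 - <<'E'
from h import *
y=np.radians(28.8-90); o=[np.pi,0,y]
robot.goto([.5277,-.0246,.19],o)
print(robot.sense()["t"])
robot.move_straight([.5277,-.0246,.1195],vel=.1)
robot.grip(0.0,50)
s=robot.sense();print(s["t"],s["opening"],s["tcp_pos"],s["wrist_force"])
robot.move_straight([.5277,-.0246,.20],vel=.12)
s=robot.sense();print(s["t"],s["opening"],s["tcp_pos"],s["tcp_rot"],s["wrist_force"])
grab("side","d1")
grab("wrist","w1")
E
```

```text
1.0667
2.5583 0.17596784639022905 [ 0.52796966 -0.02468093  0.11978518] [ 0.59811078 -0.69473163  2.29188124]
3.3833 0.17824041866184315 [ 0.52703003 -0.0245722   0.19923435] [ 3.14014771e+00  7.07763306e-04 -1.06806975e+00] [ 0.3032756  -0.0484486  -1.66568543]
```

View pics/d1.png

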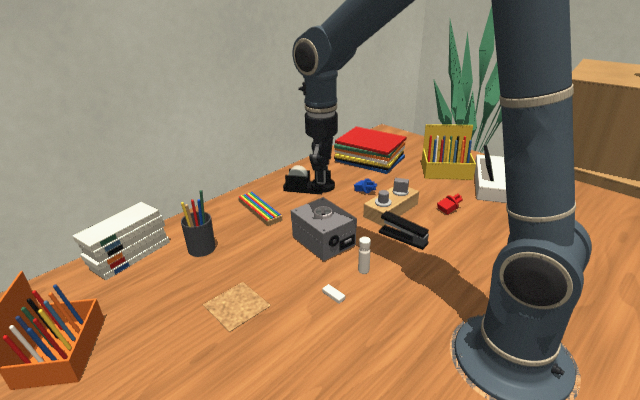

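View pics/w1.png

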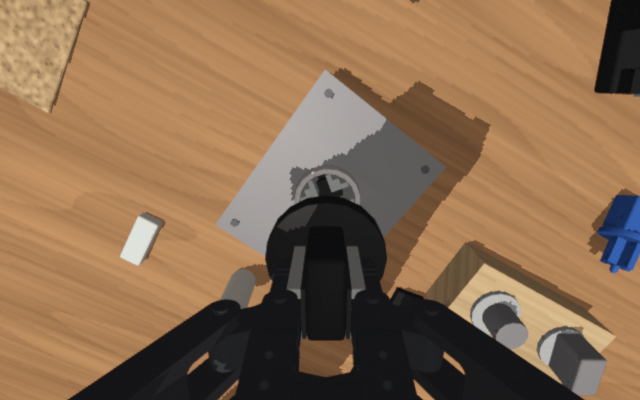

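The cap is lifted clear in the fingers, wrist view (325,270). The socket is exposed at about (327,195). Placing the cap.

```bash
python3 - <<'E'
from h import *
y=np.radians(28.8-90); o=[np.pi,0,y]
robot.move_straight([.504,.280,.12],vel=.25)
c=robot.move_straight([.504,.280,.0285],vel=.06,contact_N=4)
s=robot.sense();print(c,s["t"],s["tcp_pos"],s["wrist_force"])
robot.grip(0.6)
robot.move_straight([.504,.280,.14],vel=.15)
s=robot.sense();print(s["t"],s["opening"])
grab("wrist","w2")
robot.goto([.5277,-.0246-.0,.26],[np.pi,0,0])
robot.grip(1.0)
grab("wrist","w3")
robot.goto([.49,-.27,.26],[np.pi,0,0])
grab("wrist","w4")
print(robot.sense()["t"])
E
```

```text
True 6.25 [0.50379415 0.27989057 0.03178375] [-0.84102639 -0.60802554  5.30107297]
7.5583 0.5981975952855771
10.5333
```

```bash
python3 - <<'E'
import cv2,numpy as np
a=[cv2.imread(f"pics/w{i}.png") for i in (2,3,4)]
cv2.imwrite("pics/m234.png",np.vstack([np.hstack([cv2.resize(a[0],(400,250)),cv2.resize(a[2],(400,250))]),cv2.resize(a[1][100:300,160:480],(800,500))])[:600])
cv2.imwrite("pics/w3c.png",cv2.resize(a[1][100:300,200:440],(720,600),interpolation=2))
E
```

```text
(no output)
```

View pics/m234.png

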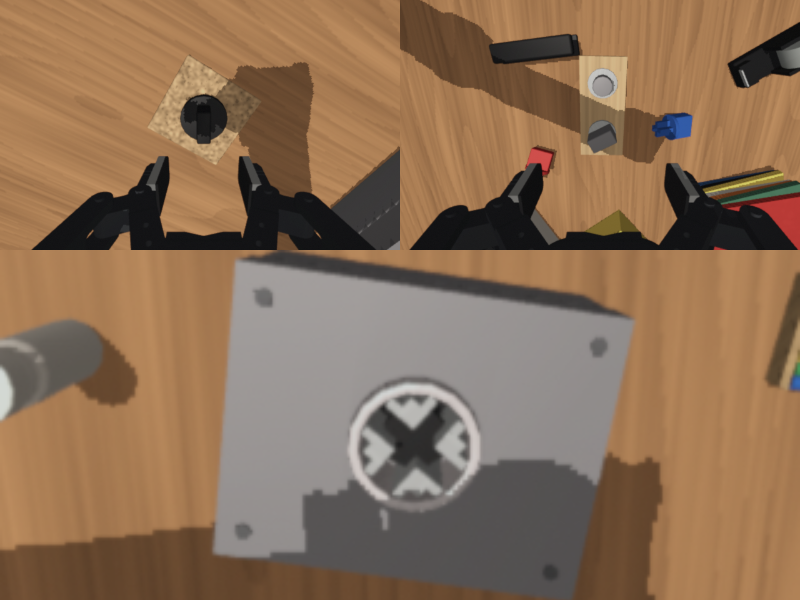

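View pics/w3c.png

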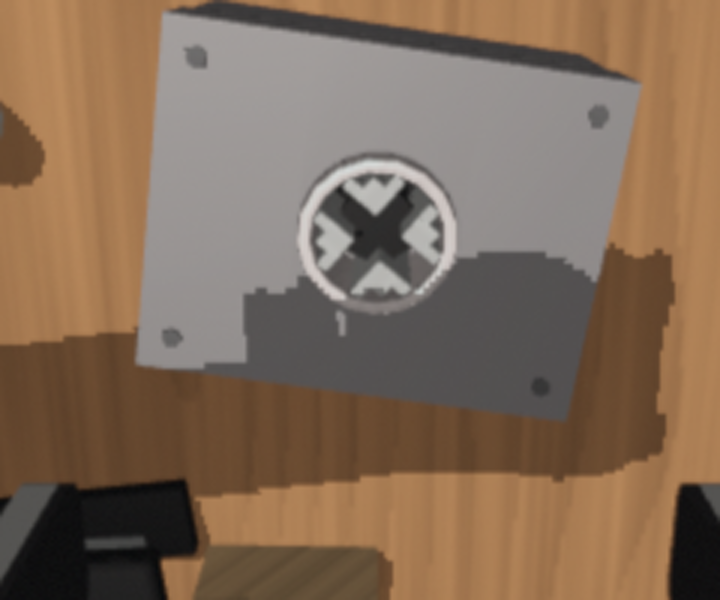

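```bash
python3 - <<'E'
from h import *
f=load("w3");P=pts(f)
Q=P[130:220,280:370].reshape(-1,3)
d=np.hypot(Q[:,0]-.5277,Q[:,1]+.0246)
q=Q[(d<.03)&(Q[:,2]>.0945)]; print("collar+hub",cv2.minEnclosingCircle((q[:,:2]*1000).astype(np.float32)),np.median(q[:,2]))
def fitc(c):
  for _ in range(3):
    d=np.hypot(*(Q[:,:2]-c).T); m=(Q[:,2]>.0945)&(d<.026)&(d>.0195); A=Q[m][:,:2]
    M=np.c_[2*A,np.ones(len(A))];x=np.linalg.lstsq(M,(A**2).sum(1),rcond=None)[0];c=x[:2]
  return c,np.sqrt(x[2]+c@c)
c,r=fitc(np.array([.5277,-.0246]));print("circ",c,r)
for lo in (5,7,9):
  v=Q[:,:2]-c;d=np.hypot(*v.T);m=(d>lo/1e3)&(d<.018)
  a=np.arctan2(v[m,1],v[m,0]);h=np.where(Q[m,2]>.0945,1,0)
  z=((h-h.mean())*np.exp(4j*a)).sum();print("slot angle deg",np.degrees(np.angle(z)/4)-45, m.sum(), h.mean())
# colour check
f=load("w4");P=pts(f);S=P.reshape(-1,3)
g=lambda lo,hi,y0,y1:S[(S[:,2]>lo)&(S[:,2]<hi)&(S[:,1]>y0)&(S[:,1]<y1)&(abs(S[:,0]-.49)<.06)]
for nm,a in (("flat top",(.0855,.0905,-.37,-.285)),("round top",(.079,.085,-.275,-.19)),("rack",(.0445,.0475,-.39,-.17))):
  q=g(*a);print(nm,len(q),rect(q[:,:2]) if len(q) else "",np.median(q[:,2]) if len(q) else "")
f=load("w2");P=pts(f);S=P.reshape(-1,3);k=(np.hypot(S[:,0]-.504,S[:,1]-.28)<.05)
q=S[k&(S[:,2]>.046)&(S[:,2]<.055)];print("fin",rect(q[:,:2]),np.median(q[:,2]))
q=S[k&(S[:,2]>.0125)&(S[:,2]<.0185)];print("disc",cv2.minEnclosingCircle((q[:,:2]*1000).astype(np.float32)),np.median(q[:,2]))
E
python3 - <<'E'
import cv2
a=cv2.imread("pics/w4.png");cv2.imwrite("pics/w4c.png",cv2.resize(a[80:260,270:400],(520,560) if 0 else (390,540),interpolation=2))
E
```

```text
collar+hub ((528.0643310546875, -25.224443435668945), 23.986459732055664) 0.09989942158659244
circ [ 0.52813261 -0.02475975] 0.02173061984866244
slot angle deg -40.87431802315959 1043 0.5071907957813998
slot angle deg -40.921314880974364 969 0.544891640866873
slot angle deg -41.06019174390287 851 0.5875440658049353
flat top 980 ((488.83782958984375, -320.955078125), (42.365116119384766, 24.103866577148438), 27.462308883666992) 0.08847113154866026
round top 823 ((489.6480407714844, -235.60484313964844), (28.345239639282227, 29.35375213623047), 0.6597552299499512) 0.08251777105962889
rack 6687 ((489.32208251953125, -279.42181396484375), (170.45391845703125, 75.15934753417969), 89.02738189697266) 0.04653732498390979
fin ((503.7068176269531, 279.48583984375), (38.1982307434082, 15.9746675491333), 28.10959243774414) 0.050418415181684675
disc ((503.66229248046875, 279.54901123046875), 29.899124145507812) 0.016543681681964024
```

View pics/w4c.png

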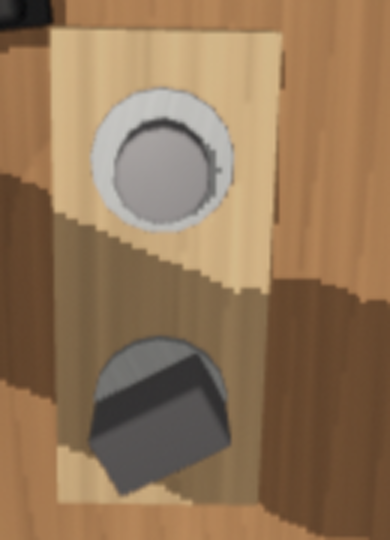

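The cap is on the mat upright: centre (0.504, 0.280), top 16.5 mm above the counter. The slots lie at −41°/49°. The cutter grip centre is (0.489, −0.321), x axis at 27.5°, and its top is at 88 mm as it should be. The crop confirms the flat-sided head at the bottom and the round knob at the top. Grasping the head now.

```bash
python3 - <<'E'
from h import *
g=np.radians(27.5-90); p=[.4888,-.3210]
robot.grip(0.65)
robot.goto(p+[.16],[np.pi,0,g])
c=robot.move_straight(p+[.067],vel=.1,contact_N=8)
robot.grip(0.0,100)
s=robot.sense();print(c,s["t"],s["opening"],s["tcp_pos"],s["wrist_force"])
robot.move_straight(p+[.23],vel=.15)
s=robot.sense();print(s["t"],s["opening"],s["tcp_pos"],s["wrist_force"],s["joint_pos"])
grab("wrist","w5")
robot.goto([.5281,-.025,.20],[np.pi,0,g+np.radians(21.5)])
s=robot.sense();print(s["t"],s["tcp_pos"],s["tcp_rot"],s["wrist_force"])
grab("wrist","w6");grab("side","d6");grab("scene","s6")
a=cv2.imread("pics/w6.png");b=cv2.imread("pics/w5.png");d=cv2.imread("pics/d6.png")[140:280,230:430]
cv2.imwrite("pics/m6.png",np.vstack([np.hstack([cv2.resize(a,(400,250)),cv2.resize(b,(400,250))]),cv2.resize(d,(500,350))@np.eye(3) if 0 else np.hstack([cv2.resize(d,(500,350)),np.zeros((350,300,3),np.uint8)])]))
E
```

```text
False 13.2833 0.2643728587229789 [ 0.48918447 -0.32120566  0.06787371] [-0.60171232  0.52519045  6.61393209]
14.5167 0.2665543455612393 [ 0.48819141 -0.32055852  0.22883915] [ 0.27795321  0.44124275 -1.33742304] [ 0.263499    0.33891367  0.31458049  1.78581031 -0.11947031  1.03779378
 -0.46834772]
15.7167 [ 0.52831772 -0.02708229  0.20017057] [ 3.14106913e+00 -1.10110524e-03 -7.18745829e-01] [-0.30953993 -0.26272806 -1.56246851]
```

View pics/m6.png

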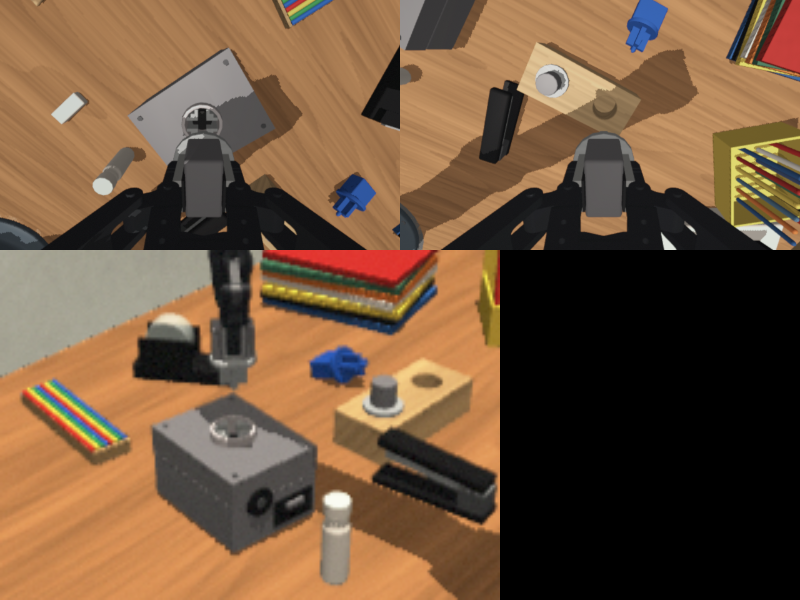

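The head is held square in the jaws and the round head is still in the rack. The cross slots line up in the hand frame, wrist view about (323,192). Next I'll measure where the head sits in the hand, then insert.

```bash
python3 - <<'E'
from h import *
robot.sleep(.3)
f=grab("wrist","w7");s=robot.sense();print(s["t"],s["tcp_pos"],s["tcp_rot"])
S=pts(f).reshape(-1,3)
zt=s["tcp_pos"][2]+.088-.0679
k=(np.hypot(S[:,0]-.528,S[:,1]+.025)<.04)&(abs(S[:,2]-zt)<.004)
th=s["tcp_rot"][2];R=np.array([[np.cos(th),np.sin(th)],[-np.sin(th),np.cos(th)]])
q=S[k][:,:2];m=(q-s["tcp_pos"][:2])@R.T
ins=abs(m[:,0])<.0115; 
print("top z",np.median(S[k][:,2]),"x rng",np.percentile(m[:,0],[1,99]),"y rng",np.percentile(m[ins,1],[1,99]),rect(q[ins]))
# socket again
Q=S[(np.hypot(S[:,0]-.528,S[:,1]+.025)<.026)&(abs(S[:,2]-.1)<.0025)];print("collar",len(Q),cv2.minEnclosingCircle((Q[:,:2]*1000).astype(np.float32)))
E
```

```text
16.2167 [ 0.52813936 -0.02520155  0.20001341] [-3.14159098e+00 -3.69426651e-05 -7.15983170e-01]
top z 0.22062197026683472 x rng [-0.02122735  0.02244656] y rng [-0.02019745  0.02079641] ((528.0482177734375, -25.311973571777344), (43.147361755371094, 22.96805191040039), 48.98740768432617)
collar 1346 ((528.4539184570312, -25.352643966674805), 23.974430084228516)
```

```bash
python3 - <<'E'
from h import *
P=[.5283,-.0251]
def st(n):
    s=robot.sense();print(n,round(s["t"],2),np.round(s["tcp_pos"],4),np.round(s["wrist_force"],1),np.round(s["torque"],2),np.round(s["tcp_rot"][2],3),round(s["opening"],3))
robot.move_straight(P+[.152],vel=.1);st("above")
c=robot.move_straight(P+[.1405],vel=.03,contact_N=8);st(("spl",c))
if not c:
    c=robot.move_straight(P+[.124],vel=.03,contact_N=20);st(("eject",c))
grab("wrist","w8");grab("side","d8");
E
```

```text
above 16.85 [ 0.5287 -0.0251  0.1522] [ 0.2 -0.2 -1.1] [ 0.05 -0.05  0.04] -0.716 0.267
('spl', False) 17.38 [ 0.5282 -0.0251  0.1404] [-0.5  0.2 -1.3] [0.04 0.02 0.01] -0.716 0.267
('eject', False) 18.08 [ 0.5287 -0.0251  0.1242] [-1.4  0.1  5.9] [ 0.    0.31 -0.03] -0.716 0.265
```

The splines meshed without touching, and the ejector is resisting with about 7 N. Pressing fully home.

```bash
python3 - <<'E'
from h import *
P=[.5283,-.0251]
def st(n):
    s=robot.sense();print(n,round(s["t"],2),np.round(s["tcp_pos"],4),np.round(s["wrist_force"],1),np.round(s["torque"],2),np.round(s["tcp_rot"],3),round(s["opening"],3));return s
c=False
for z in (.122,.121,.120,.119,.118,.117):
    robot.move_straight(P+[z],vel=.02); robot.sleep(.2); s=st(z)
    if s["wrist_force"][2]>22: break
robot.sleep(.5);st("hold")
grab("wrist","w9");grab("side","d9");grab("scene","s9")
a=cv2.imread("pics/w9.png");d=cv2.imread("pics/d9.png")[140:280,230:430]
cv2.imwrite("pics/m9.png",np.vstack([cv2.resize(a[120:400,160:480],(600,300) if 0 else (342,299)),cv2.resize(d,(342,240))]))
cv2.imwrite("pics/d9c.png",cv2.resize(d,(800,560),interpolation=2))
E
```

```text
0.122 18.63 [ 0.5287 -0.0251  0.1224] [-0.7  1.   6.5] [ 0.02  0.37 -0.06] [-3.141e+00 -1.000e-03 -7.160e-01] 0.268
0.121 19.08 [ 0.5288 -0.0251  0.1218] [-2.1 -0.3  9.7] [0.   0.59 0.03] [-3.141e+00 -1.000e-03 -7.160e-01] 0.264
0.12 19.53 [ 0.5288 -0.0251  0.1218] [-5.3  0.7 16. ] [ 0.11  1.11 -0.  ] [-3.141e+00 -1.000e-03 -7.160e-01] 0.267
0.119 19.98 [ 0.5288 -0.0251  0.1218] [-6.6 -0.1 24. ] [0.06 1.69 0.01] [-3.14  -0.    -0.716] 0.267
hold 20.48 [ 0.5288 -0.0251  0.1217] [-7.8  0.3 24.4] [0.13 1.69 0.05] [-3.14  -0.    -0.716] 0.264
```

View pics/m9.png

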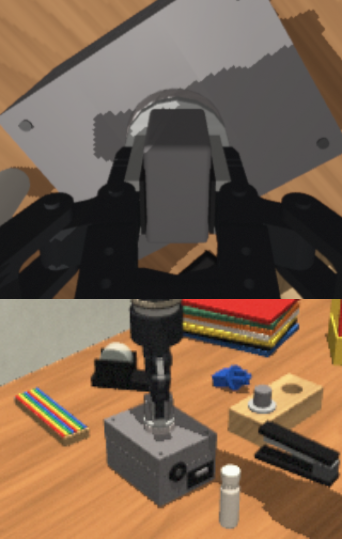

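View pics/d9c.png

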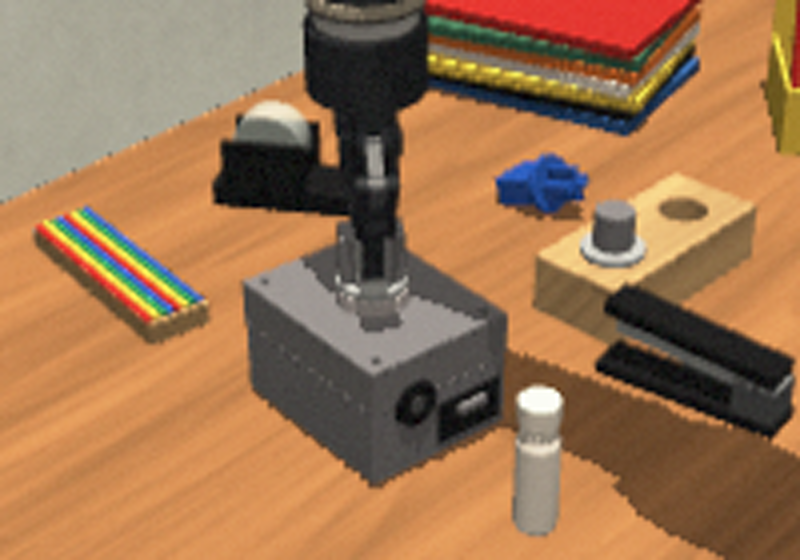

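The motion stopped hard at TCP z = 0.1218, against a predicted home of 0.1219, under about 24 N. As an independent check I'll use the depth of the grip's top and the cap's position, then hand in.

```bash
python3 - <<'E'
from h import *
S=pts(load("w9")).reshape(-1,3)
d=np.hypot(S[:,0]-.528,S[:,1]+.025)
q=S[(d<.012)&(S[:,2]>.13)&(S[:,2]<.16)];print("grip top",len(q),np.median(q[:,2]))
q=S[(d<.0235)&(S[:,2]>.095)&(S[:,2]<.112)];print("flange",len(q),np.percentile(q[:,2],[10,50,90]))
for t in("s9","d9"):
  S=pts(load(t)).reshape(-1,3);q=S[(np.hypot(S[:,0]-.504,S[:,1]-.28)<.05)&(S[:,2]>.008)];print(t,len(q),rect(q[:,:2]),q[:,2].max())
a=load("s0")["image"].astype(int);b=load("s9")["image"].astype(int)
D=(abs(a-b).max(2)>60).astype(np.uint8);n,_,st,_=cv2.connectedComponentsWithStats(D);print(st[1:][st[1:,4]>25])
E
```

```text
grip top 2651 0.14259459926790682
flange 1306 [0.09940298 0.10640023 0.10828832]
s9 421 ((504.7635498046875, 283.4407043457031), (84.3018798828125, 93.31153869628906), 51.48427963256836) 0.054925206222559426
d9 587 ((501.0378112792969, 281.0578918457031), (79.47270965576172, 76.5986557006836), 66.34376525878906) 0.05389804527658032
[[ 307    0    6   10   54]
 [ 289   40   17   85  387]
 [ 342   43   11   54  366]
 [ 308   70   25    8   94]
 [ 330  113   17   39  285]
 [ 302  147   31   15  179]
 [ 299  149    4   19   41]
 [ 324  158   15   25  108]
 [ 268  160   13   65  230]
 [ 294  170   14   16   76]
 [ 316  177    7    8   38]
 [ 307  187   20   29  234]
 [ 414  206   22   24  369]
 [ 257  229   48   66 2101]]
```

```bash
python3 - <<'E'
from h import *
s=robot.sense();print(s["t"],s["tcp_pos"],s["wrist_force"],s["opening"]);print(robot.close_job())
E
```

```text
20.6333 [ 0.52880251 -0.02510113  0.12175085] [-7.53197766e+00 -8.46246185e-05  2.49337680e+01] 0.2662316734833565
the job is handed in; nothing more can be done
None
```

I put the cap on the cork mat, fitted the flat-sided head into the sharpener's socket, and handed the job in at 20.6 s with the arm still pressing it down.

- **Cap:** it stands upright at about (0.504, 0.280), within 1 mm of the measured mat centre. Its top measured 16.5 mm above the counter, as it should be on the 4 mm mat. I took that right after placing it. My rough recheck from the two fixed cameras at the end showed the cap still there, but was too loose to confirm the position to the millimetre.
- **Cutter head:** I turned it 21.5° to line up with the slots at 49°, and it went in without touching. It stopped hard at TCP z = 0.1218, against a predicted 0.1219. The grip's top measured 142.6 mm high, and 142 mm is expected when home. The gripper holds it with a steady downward push of about 24 N.
- **Side force:** pressing down leaves about 8 N sideways and 1.7 N m at the wrist. Both held steady and are far below the force limits.
- **Other things:** the round-knobbed head is still in the rack. Comparing the first and last scene images, the only changes I saw were the arm, its shadow, the sharpener with its new head, and the cap. I compared these by image only and did not remeasure each object.

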